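Re-seat a V block under a locking-pliers clamp

TASK

The white V block on the clamping fixture has been locked down short of its end stop. Pull the red release lever so that the locking pliers spring open, slide the block along the fence until it bears firmly on both rubber stop posts (lean on it by feel with about 10 N for a moment, never more than 20 N), then squeeze the two plier handles together, with no more than 35 N, until they snap over centre and stay locked on the block. Leave the other things on the bench alone.

Things in the scene. Friction and masses are not known exactly. Their poses are not given: they have to be found in the camera images.
- clamp_fixture: Dark grey plate 135 x 276 x 10 mm with locking pliers lying flat on it, fixed to the bench. Origin: on the bench (z = 0) under the block's nominal home centre; z up, +y from the end stop to the plier handles, +x from the moving jaw to the fence. All positions in these texts are in this frame, in mm. Plate: x -75 to 60, y -86 to 190. The handles (y over 190) overhang the bench, nothing under them.
- fence (a point): Middle of the face of the steel fence (the pliers' fixed jaw), at x = 26, y = 17, z = 22: the face runs along y from -47 to 81, z 10 to 35. The block lies flush on it.
- throat (a point): Point at x = -5, y = 85, z = 10 (plate top), middle of the open throat between the block's flat end and the plier body. Free for fingers down to the plate over x -40 to 20, from the block's end to y = 100. The plier body stands at x -25 to 30, y 104 to 190, top z = 48.
- v_block: White V block, 52 x 90 x 30 mm in its x, y, z (parallel to the fixture's), 0.08 to 0.17 kg, loose on the plate. Origin: centre of its underside (z = 10). V-notch end at -y, toward the stop; flat end at +y, 45 mm from the origin: push there toward -y. Starts clamped flush on the fence with its origin at y = 16 to 22; home is at y = -9 to 9. Slides at 0.4 to 2 N when released, with 3 mm play in x.
- end_stop: Adjustable end stop: yellow bar with two upright rubber-sleeved posts, 11 mm diameter, z 18 to 36, at x = -20.5 and 20.5, that the notched end meets. Origin: the fixture's. Its setting is not measured: the block meets the posts with its origin at y = -9 to 9, so feel for them. They give 1 mm in 15 N. Lean on with 8 to 15 N (over 6 N for 0.3 s, pliers open, counts; over 20 N is too much).
- clamp_jaw (a joint): Moving jaw, hinge about the vertical through x = 12, y = 116 (rad): about 0.02 locked on the block, 0.08 fully open; driven by the handle. Its bar runs beside the block at x -69 to -55, y 13 to 115, top z = 39 (some 6 mm further to -x when open) and carries the round foot at y = 22.
- jaw_pad: Foot of the moving jaw: black rubber disc, 20 mm diameter, on a sprung spindle with 4 mm travel. Origin: centre of the face that touches the block, x = -26, y = 22, z = 27 when locked, about 3 mm off the block when open. Locked, it presses the block on the fence with about 23 N and squares it up.
- clamp_handle (a joint): Moving handle, hinge about the vertical through x = -16, y = 178 (rad): 0 shut and locked, 0.30 fully open, swung to -x. Dead centre is at 0.06: below it the clamp load holds it shut, above it springs open. Squeezed at grip_moving, the force rises from 2 N to 10 to 14 N at 0.17 to 0.13, then falls away and the handle snaps to its stop at 0.
- release_lever (a joint): Red release lever, hinged on the moving handle at x = -5, y = 218 (rad): 0 at rest, up to 0.25 as its paddle is pulled to -x. It takes 1 to 3 N at the paddle; from 0.08 its nose throws the handle back over dead centre, and by 0.13 the pliers spring open and the paddle runs off to -x with the handle.
- paddle (a point): Middle of the release lever's red paddle (8 mm thick in x, 38 mm long in y, 30 mm tall, z 19 to 49): at x = -3, y = 290, z = 32 while locked. The paddle (y 269 to 307) reaches past both handles; the space on its +x side is free, so it can be hooked from above there and pulled about 25 mm to -x.
- lever_paddle: The red paddle as a solid, an 8 mm thick plate. Origin: the lever's hinge.
- grip_moving (a point): Squeezing point of the moving handle, the middle of its black rubber grip (12 mm thick in x, 22 mm tall, z 21 to 43, y 195 to 261): at x = -12, y = 232, z = 32 when locked, about 16 mm further to -x when open.
- moving_grip: The moving handle's rubber grip as a solid, 12 x 66 x 22 mm. Origin: on the handle's hinge.
- grip_fixed (a point): Squeezing point of the fixed handle, the middle of its black rubber grip (12 mm thick in x, 22 mm tall, z 21 to 43, y 196 to 252, then a short adjusting screw to y = 262): at x = 12, y = 232, z = 32, rigid. Over their outsides the two handles measure 36 mm here when locked, 52 mm when open.
- fixed_grip: The fixed handle as a solid, 12 x 56 x 22 mm. Origin: the fixture's.
- chuck_insert: Bystander: red round capping chuck, 43 mm diameter, 31 mm tall; origin at the centre of its underside.
- parts_jar: Bystander: clear jar with white lid, 62 mm diameter, 68 mm tall; origin at the centre of its underside.
- bottle_a: Bystander: small amber glass bottle, 33 mm diameter, 79 mm tall; origin at the centre of its underside.
- bottle_b: Bystander: another amber glass bottle, 33 mm diameter, 79 mm tall; origin at the centre of its underside.

How it is judged (in metres and radians):
On the way, in this order (a step that is already met when the one before it is completed fails the run):
1. the release lever is pulled (lever joint over 0.055 rad) (value of joint release_lever above 0.055 rad).
2. the pliers are sprung open (handle joint over 0.22 rad) (value of joint clamp_handle above 0.22 rad), for 0.1 s.
3. with the pliers open (handle joint over 0.15 rad), the block is pressed home on the end stop with more than 6 N for 0.3 s (value of joint clamp_handle above 0.15 rad and contact force between v_block and end_stop above 6 N), for 0.3 s.
4. the handles are squeezed over centre and locked on the block, which is still home (horizontal distance between v_block and stop_posts_c0 below 0.0562 m and horizontal distance between v_block and stop_posts_c1 below 0.0562 m and value of joint clamp_handle below 0.02 rad and contact force between jaw_pad and v_block above 10 N), for 0.2 s.
At the end, for the whole second after the job is handed in: The block is home (within 1.5 mm of both stop posts), lies flat on the plate, within 2 mm and 2 degrees of flush on the fence, at rest; the handle is locked (joint under 0.02 rad) and the jaw foot presses the block with over 10 N (all of step 4 and x of v_block in the frame of clamp_fixture between -0.002 and 0.002 m and z of v_block in the frame of clamp_fixture below 0.012 m and angle between the y axis of v_block and the y axis of clamp_fixture, either way round below 0.035 rad and angle between v_block's own z axis and vertical below 0.05 rad and linear speed of v_block below 0.01 m/s); the robot touches nothing.
It fails at once if the fingers load the moving handle, the fixed handle or the release lever with more than 35 N (contact force between any of moving_grip, fixed_grip, lever_paddle and the fingers above 35 N).
It fails at once if the block is driven onto the end stop with more than 20 N (contact force between v_block and end_stop above 20 N).
It fails at once if a bystander (red chuck, jar, bottle) is moved more than 15 mm (distance of any of chuck_insert, parts_jar, bottle_a, bottle_b from where it was at the start of the episode above 0.015 m).
It also fails if it takes over 64 s, if anything falls off the work surface, if the arm or the gripper's body presses on something with over 40 N, if the wrist force passes 120 N, or if a joint passes its speed limit or range.

ROBOT

A 6-joint arm with a two-finger parallel gripper is mounted at the origin on a cart in front of the work surface, level with it; the furniture and walls round the work are solid. World frame = base frame: x ahead of the robot, y to its left, z up, the work surface at z = 0. Lengths are in mm, angles in rad, forces in N, time in s.
With the tool pointing down it reaches from about 350 to 925 mm from the base axis. Payload 6.4 kg.
Tool frame: the origin (TCP) lies midway between the tips of the shut fingers; the grasp point (between the pads) lies 19 mm behind it; z points along the fingers, y is the line along which they close (so a half turn about z gives the same grasp; the last joint's range is limited). The gripper opens to 94 mm and grips with 3 to 60 N. Pads are 16 mm wide; open, the fingers measure 119 mm over their backs; the gripper's body (75 mm by 177 mm) begins 78 mm behind the grasp point.
Start: joints at [-1.328, 0.245, 1.558, -0, 1.339, -0.174], TCP at [263.15, -594.362, 205.455] pointing down, gripper open.
Joint ranges: [-3.13, 3.13], [-1.02, 2.26], [0.13, 2.54], [-0.95, 4.09], [0.21, 2.88], [-2.74, 2.74]. Speed limits (rad/s): [2.57, 2.57, 3.14, 3.14, 3.14, 3.14].

INTERFACE

Orientations are given as a rotation vector (axis times angle).
In Python, from plant import arm, eyes gives the robot as it stands.
- The arm moves only by the shell command python3 -m pendant 'ROWS' [FORCE]. ROWS is JSON, a list of rows, each an object with "slide": the shift along the tool's x, y, z in cm, a list of three; "rot": the turn, a rotation vector about the tool's x, y, z in degrees, a list of three; "fingers": the opening in per cent of the stroke, from 0 (shut) to 100 (fully open). A call has 1 to 10 rows; each row shifts and turns the commanded pose from where the row before left it, along the tool's axes as they then stand; what a row does not reach is not made up. A row lasts 1/12 s, in which the tool goes at most 41.7 mm and 7.16 degrees, less where a joint would pass 70% of its speed; a pose out of reach is approached as far as the arm can. A call with a gripper value outside its range is refused whole. The fingers move at their own pace and stop on an object; FORCE is the grip in N (left out, the last holds). Time passes only in rows, so rows that do not move let the fingers close. It gives the time, the measured TCP pose, the force, the opening and the grip force at its end, in the units of the state.
- arm.get_state(): the state, without advancing time (a new reading comes with each control period).
- eyes.get_image(name): name is "scene" or "top"; returns the picture (420x560x3 uint8, red, green, blue); there is no depth.
- eyes.get_calibration(name): a dict with "vertical_fov" (degrees; the focal length in pixels is half the picture's height over the tangent of half this angle, whatever the lens; pixels are square), "cx", "cy" (the principal point, pixels), "xyz" and "rotation" of the camera in the world. Camera axes: x right, y down, z forward; pixel columns grow to the right and rows downward; lengths in mm; the calibration is good to about 2 mm. A picture is of the moment at which its call begins. get_calibration takes no time and is no camera call.
- arm.sign_off(): hands the job in; it is judged then, once.
The state is a dict: "time": time; "joint_positions": joint angles; "dq": joint speeds; "joint_torque": joint torques, N m; "tcp_pos": TCP position; "eef_rot": TCP orientation; "contact_force": force on the tool from outside, world axes, zero at the start; "torque": the same for the moment, N m; "width": opening from 0.0 (shut) to 1.0 (fully open); "finger_force": force on a finger pad.
Only numpy, scipy, OpenCV 4.12 (cv2) and the standard library are available. Lean on these libraries where they do the work, as an engineer would, in place of code of your own. Each camera call takes 0.05 s, during which the arm holds its last target. There are 200 camera calls.

## Working session

There is one attempt and no reset: what is moved stays moved. The work goes in short steps, Python scripts to look and compute and a shell command to move; the robot and the scene stay as the last step left them, time stands still between calls to the robot, and variables do not carry over. Pictures are saved under pics/ and viewed, at most 10 in all, crops included, and the job is handed in when it is done.

```bash
ls; mkdir -p pics
python3 - <<'E'
from plant import arm, eyes
import cv2
for n in("scene","top"):
    im=eyes.get_image(n); cv2.imwrite(f"pics/{n}0.png",im[:,:,::-1]); print(n,eyes.get_calibration(n))
print(arm.get_state())
E
```

```text
pics
scene {'vertical_fov': 46.491404632409576, 'cx': 272.1674608958024, 'cy': 218.68288564622426, 'xyz': array([ 116.23112399, -940.65791538,  782.43088465]), 'rotation': array([-2.1516598 ,  0.49176148, -0.26157658])}
top {'vertical_fov': 44.31798533471106, 'cx': 268.86399025774654, 'cy': 203.52260259560714, 'xyz': array([ 371.89057429,  -23.93171303, 1261.53829335]), 'rotation': array([-2.11750641,  2.15261809, -0.1796283 ])}
{'time': 0.1, 'joint_positions': array([-1.32809884e+00,  2.45704509e-01,  1.55882532e+00, -5.02472641e-05,
        1.33871362e+00, -1.74131684e-01]), 'dq': array([ 1.29913508e-04, -6.46192134e-04, -2.83106767e-03,  3.45577001e-04,
        6.73733260e-04, -9.51775676e-05]), 'joint_torque': array([ 1.58662006e-04, -4.16918135e+01, -3.15525484e+01,  6.86479546e-02,
        3.10086028e-02, -4.78541801e-05]), 'tcp_pos': array([ 263.00881981, -593.84751239,  204.51687224]), 'eef_rot': array([-3.07199290e+00, -6.49700753e-01,  1.65545633e-04]), 'contact_force': array([ 0.93310112, -0.36078745, -0.17995588]), 'torque': array([-0.00753112,  0.03594929, -0.04839367]), 'finger_force': 0.0, 'width': 0.9998704653038515}
```

View pics/top0.png

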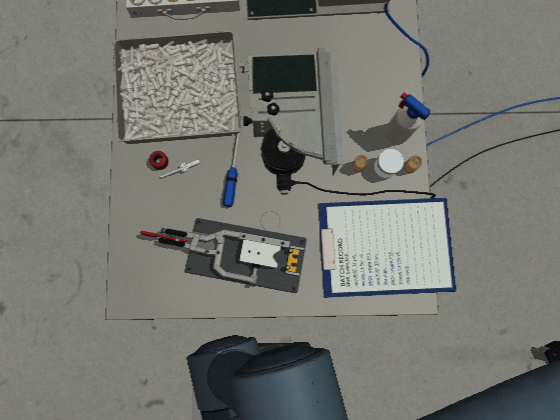

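View pics/scene0.png

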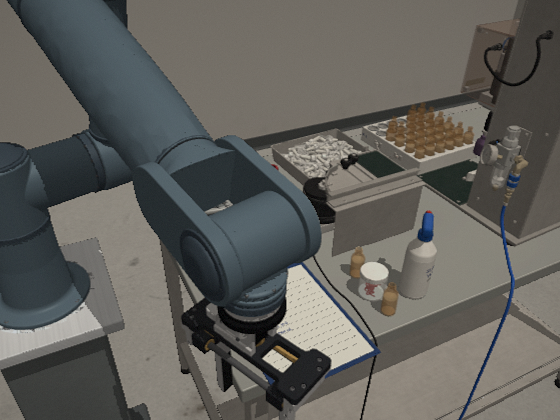

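The top view shows the fixture at about (130–310, 215–295): stop at right (yellow, 293,260), handles at left over the bench edge, red paddle near (148,234). Next I'll enlarge that area.

Run:
```python
import cv2
im=cv2.imread("pics/top0.png")[208:300,130:315]
cv2.imwrite("pics/crop1.png",cv2.resize(im,None,fx=4.3,fy=4.3,interpolation=cv2.INTER_CUBIC))
```

```text
(no output)
```

View pics/crop1.png

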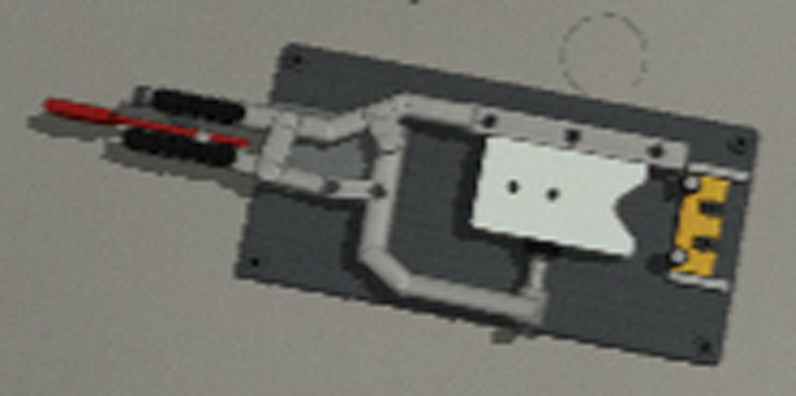

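The crop shows the plate corners at crop pixels (287,43), (757,127), (720,364), (236,277), post tops at (692,183) and (678,257), block flat-end top corners at (487,137) and (472,230). Fitting the pose.

```bash
cat > h.py <<'E'
import numpy as np, cv2
from scipy.optimize import least_squares
from scipy.spatial.transform import Rotation as R
from plant import arm, eyes
def K(c): f=210/np.tan(np.radians(c["vertical_fov"]/2)); return np.array([[f,0,c["cx"]],[0,f,c["cy"]],[0,0,1]])
def proj(P,c): q=(np.atleast_2d(P)-c["xyz"])@R.from_rotvec(c["rotation"]).as_matrix()@K(c).T; return q[:,:2]/q[:,2:]
def F2W(p,P):
    P=np.atleast_2d(P).astype(float); a=p[2]; C,S=np.cos(a),np.sin(a)
    return np.c_[p[0]+C*P[:,0]-S*P[:,1],p[1]+S*P[:,0]+C*P[:,1],P[:,2]]
E
python3 - <<'E'
from h import *
c=eyes.get_calibration("top")
F=np.array([[60,190,10],[60,-86,10],[-75,-86,10],[-75,190,10],[20.5,0,36],[-20.5,0,36.]])
uv=np.array([[287,43],[757,127],[720,364],[236,277],[692,183],[678,257]])/4.3+[129.9-.0,207.9]
n=4
s=min((least_squares(lambda p:(proj(F2W(p,F[:n]),c)-uv[:n]).ravel(),[300,0,a]) for a in (0,1.5,3,-1.5)),key=lambda s:s.cost)
print(s.x,s.fun.round(2), np.degrees(s.x[2]))
def unproj(u,z):
    d=R.from_rotvec(c["rotation"]).as_matrix()@np.linalg.inv(K(c))@[*u,1]; return c["xyz"]+d*(z-c["xyz"][2])/d[2]
p=s.x
for name,u,z in [("post+",(692,183),36),("post-",(678,257),36),("blk+",(487,137),40),("blk-",(472,230),40),("pad end",(45,103),49),("padother",(115,116),45),("fixgrip L",(155,100),43),("fixgripR",(243,108),43),("movgripL",(127,140),43),("movgripR",(235,155),43),("fence end",(688,150),35)]:
    w=unproj(np.array(u)/4.3+[129.9,207.9],z); d=w[:2]-p[:2]; C,S=np.cos(p[2]),np.sin(p[2]); print(name,w.round(),(C*d[0]+S*d[1]).round(1),(-S*d[0]+C*d[1]).round(1))
E
```

```text
[ 4.54731528e+02 -2.25352963e+01 -1.93407205e-01] [-0.93 -0.27  0.91 -0.03  0.25  0.25 -0.24  0.  ] -11.081416581215143
post+ [464. -78.  36.] 19.7 -52.2
post- [424. -69.  36.] -21.6 -51.5
blk+ [491.  35.  40.] 24.5 63.6
blk- [440.  44.  40.] -27.2 62.3
pad end [513. 277.  49.] -0.7 305.5
padother [505. 240.  45.] -0.7 267.1
fixgrip L [514. 218.  43.] 12.0 247.7
fixgripR [509. 170.  43.] 16.3 198.9
movgripL [492. 233.  43.] -12.3 258.2
movgripR [483. 174.  43.] -10.0 198.0
fence end [482. -76.  35.] 37.4 -47.0
```

The pose fit checks out: origin is about (455, −22.5), yaw −11.1°, block y is about 18, and the posts are at y ≈ −52 (so home is y ≈ −1). The other points match the text within about 2 mm. I'll align the tool so that tool x = fixture +y, tool y = fixture +x.

```bash
cat >> h.py <<'E'
P=np.array([454.7,-22.5,-0.1934])
def W2F(w): C,S=np.cos(P[2]),np.sin(P[2]); d=np.array(w)-[P[0],P[1],0]; return np.array([C*d[0]+S*d[1],-S*d[0]+C*d[1],d[2]])
def st():
    s=arm.get_state(); M=R.from_rotvec(s["eef_rot"]).as_matrix(); f=s["contact_force"]; C,S=np.cos(P[2]),np.sin(P[2])
    print("t",round(s["time"],2),"F tcp",W2F(s["tcp_pos"]).round(1),"yaw err",round((np.degrees(np.arctan2(M[1,0],M[0,0])-P[2])-90),2),"tilt",M[:2,2].round(3),"F",np.round([C*f[0]+S*f[1],-S*f[0]+C*f[1],f[2]],1),"w",round(s["width"]*94,1),"ff",round(s["finger_force"],1),"q",s["joint_positions"].round(2))
E
python3 -m pendant '[{"slide":[0,0,0],"rot":[0,0,-6.9],"fingers":0},{"slide":[0,0,0],"rot":[0,0,-6.9],"fingers":0},{"slide":[0,0,0],"rot":[0,0,-6.9],"fingers":0},{"slide":[0,0,0],"rot":[0,0,-6.9],"fingers":0},{"slide":[0,0,0],"rot":[0,0,-6.9],"fingers":0},{"slide":[0,0,0],"rot":[0,0,-6.9],"fingers":0},{"slide":[0,0,0],"rot":[0,0,-6.9],"fingers":0},{"slide":[0,0,0],"rot":[0,0,-6.7],"fingers":0},{"slide":[0,0,0],"rot":[0,0,0],"fingers":0}]' 20
python3 -c "from h import *; st()"
```

```text
time: 0.85
tcp_pos: [263.1, -594.0, 204.9]
eef_rot: [-2.424, -1.997, -0.001]
contact_force: [-0.2, 0.4, -0.5]
width: 0.399
finger_force: 0.0
t 0.85 F tcp [ -78.2 -597.7  204.9] yaw err 0.07 tilt [-0.     0.001] F [-0.2  0.4 -0.5] w 37.5 ff 0.0 q [-1.33  0.25  1.56 -0.    1.34 -1.14]
```

```bash
python3 -m pendant '[{"slide":[4,0.4,0],"rot":[0,0,0],"fingers":0},{"slide":[4,0.4,0],"rot":[0,0,0],"fingers":0},{"slide":[4,0.4,0],"rot":[0,0,0],"fingers":0},{"slide":[4,0.4,0],"rot":[0,0,0],"fingers":0},{"slide":[4,0.4,0],"rot":[0,0,0],"fingers":0},{"slide":[4,0.4,0],"rot":[0,0,0],"fingers":0},{"slide":[4,0.4,0],"rot":[0,0,0],"fingers":0},{"slide":[4,0.4,0],"rot":[0,0,0],"fingers":0},{"slide":[4,0.4,0],"rot":[0,0,0],"fingers":0},{"slide":[4,0.4,0],"rot":[0,0,0],"fingers":0}]' >/dev/null
python3 -c "from h import *; st()"
python3 -m pendant '[{"slide":[4,0.4,0],"rot":[0,0,0],"fingers":0},{"slide":[4,0.4,0],"rot":[0,0,0],"fingers":0},{"slide":[4,0.4,0],"rot":[0,0,0],"fingers":0},{"slide":[4,0.4,0],"rot":[0,0,0],"fingers":0},{"slide":[4,0.4,0],"rot":[0,0,0],"fingers":0},{"slide":[4,0.4,0],"rot":[0,0,0],"fingers":0},{"slide":[4,0.4,0],"rot":[0,0,0],"fingers":0},{"slide":[4,0.4,0],"rot":[0,0,0],"fingers":0},{"slide":[4,0.4,0],"rot":[0,0,0],"fingers":0},{"slide":[4,0.4,0],"rot":[0,0,0],"fingers":0}]' >/dev/null
python3 -c "from h import *; st()"
```

```text
t 1.68 F tcp [ -38.2 -196.1  205.3] yaw err -0.27 tilt [ 0. -0.] F [ 1.  -0.1  0.1] w 0.5 ff 0.0 q [-0.76 -0.3   2.09  0.    1.35 -0.57]
t 2.52 F tcp [  2.  204.1 205.3] yaw err -0.2 tilt [-0. -0.] F [ 1.  -0.7  0.2] w 0.2 ff 0.0 q [ 0.13 -0.05  1.87 -0.    1.32  0.33]
```

```bash
python3 -m pendant '[{"slide":[3,0.8,3],"rot":[0,0,0],"fingers":0},{"slide":[3,0.8,3],"rot":[0,0,0],"fingers":0},{"slide":[2.6,0.6,3],"rot":[0,0,0],"fingers":0},{"slide":[0,0,2.5],"rot":[0,0,0],"fingers":0},{"slide":[0,0,0],"rot":[0,0,0],"fingers":0}]' >/dev/null
python3 - <<'E'
from h import *
st()
for n in("scene","top"):
    c=eyes.get_calibration(n); im=eyes.get_image(n)[:,:,::-1].copy(); cv2.imwrite(f"pics/{n}1.png",im)
    print(n,proj(F2W(P,[[-3,290,49],[24,290,90],[0,0,10],[-3,290,19],[12,250,43]]),c).round(1).tolist())
E
```

```text
t 2.93 F tcp [ 19.8 285.   86.1] yaw err -0.08 tilt [-0.011 -0.003] F [-0.8  0.7 -0.9] w 0.2 ff 0.0 q [ 0.25  0.24  1.8  -0.    1.12  0.45]
scene [[211.2, 171.9], [219.5, 158.6], [231.6, 241.2], [211.9, 180.6], [218.7, 179.8]]
top [[146.6, 234.0], [144.9, 220.5], [267.7, 255.5], [149.5, 235.3], [165.0, 231.0]]
```

View pics/scene1.png

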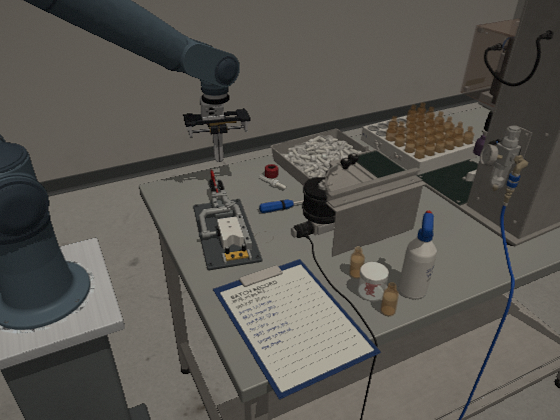

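The scene view shows the shut fingers at (219,155), just on the fence side of the red paddle at (213,178), as predicted. I'll descend beside the paddle.

```bash
python3 -m pendant '[{"slide":[0,0,0],"rot":[0,0,0],"fingers":0},{"slide":[0,0.1,2],"rot":[0,0,0],"fingers":0},{"slide":[0,0,2],"rot":[0,0,0],"fingers":0},{"slide":[0,0,2],"rot":[0,0,0],"fingers":0},{"slide":[0,0,0],"rot":[0,0,0],"fingers":0},{"slide":[0,0,0],"rot":[0,0,0],"fingers":0}]' >/dev/null
python3 -c "from h import *; st()"
```

```text
t 3.53 F tcp [ 25.6 285.5  33.9] yaw err -0.12 tilt [0.001 0.   ] F [-0.1  1.1  0.5] w 0.9 ff 0.0 q [0.25 0.32 1.81 0.   1.01 0.45]
```

```bash
python3 -m pendant '[{"slide":[0,0,0.6],"rot":[0,0,0],"fingers":0},{"slide":[0,-0.4,0],"rot":[0,0,0],"fingers":0},{"slide":[0,-0.4,0],"rot":[0,0,0],"fingers":0},{"slide":[0,-0.2,0],"rot":[0,0,0],"fingers":0},{"slide":[0,0,0],"rot":[0,0,0],"fingers":0}]' >/dev/null
python3 -c "from h import *; st()"
python3 -m pendant '[{"slide":[0,-0.3,0],"rot":[0,0,0],"fingers":0},{"slide":[0,-0.3,0],"rot":[0,0,0],"fingers":0},{"slide":[0,-0.2,0],"rot":[0,0,0],"fingers":0},{"slide":[0,0,0],"rot":[0,0,0],"fingers":0}]' >/dev/null
python3 -c "from h import *; st()"
```

```text
t 3.95 F tcp [ 14.7 286.1  27.2] yaw err -0.01 tilt [0.001 0.   ] F [ 0.1 -0.2 -0. ] w 0.8 ff 0.1 q [ 0.26  0.32  1.83 -0.    0.99  0.45]
t 4.28 F tcp [  7.  286.1  26.9] yaw err -0.02 tilt [0.001 0.   ] F [0.1 1.4 0.6] w 0.4 ff 0.6 q [0.27 0.3  1.85 0.   0.99 0.46]
```

```bash
for i in 1; do python3 -m pendant '[{"slide":[0,-0.2,0],"rot":[0,0,0],"fingers":0},{"slide":[0,-0.2,0],"rot":[0,0,0],"fingers":0},{"slide":[0,0,0],"rot":[0,0,0],"fingers":0}]' >/dev/null
python3 -c "from h import *; st()"; done
python3 -m pendant '[{"slide":[0,-0.2,0],"rot":[0,0,0],"fingers":0},{"slide":[0,-0.2,0],"rot":[0,0,0],"fingers":0},{"slide":[0,0,0],"rot":[0,0,0],"fingers":0}]' >/dev/null
python3 -c "from h import *; st()"
python3 -m pendant '[{"slide":[0,-0.2,0],"rot":[0,0,0],"fingers":0},{"slide":[0,-0.2,0],"rot":[0,0,0],"fingers":0},{"slide":[0,0,0],"rot":[0,0,0],"fingers":0}]' >/dev/null
python3 -c "from h import *; st()"
```

```text
t 4.53 F tcp [  2.  285.6  26.1] yaw err -0.03 tilt [-0.002 -0.   ] F [ 0.5 -0.3  0.5] w 0.3 ff 0.0 q [0.27 0.3  1.85 0.   0.99 0.46]
t 4.78 F tcp [ -1.8 285.6  26.2] yaw err -0.03 tilt [-0.001 -0.   ] F [-0.1 -0.1  1. ] w 0.5 ff 0.0 q [0.27 0.29 1.86 0.   0.99 0.47]
t 5.03 F tcp [ -5.5 285.8  26.4] yaw err -0.03 tilt [-0. -0.] F [-0.6  0.1  0.5] w 0.6 ff 0.0 q [0.27 0.29 1.87 0.   0.99 0.47]
```

Run:
```python
from h import *
a=eyes.get_image("top")[205:300,125:315,::-1]; b=eyes.get_image("scene")[120:260,160:280,::-1]
cv2.imwrite("pics/c2.png",np.hstack([cv2.resize(a,(560,280),interpolation=cv2.INTER_CUBIC),cv2.resize(b,(240,280),interpolation=cv2.INTER_CUBIC)]))
```

```text
(no output)
```

View pics/c2.png

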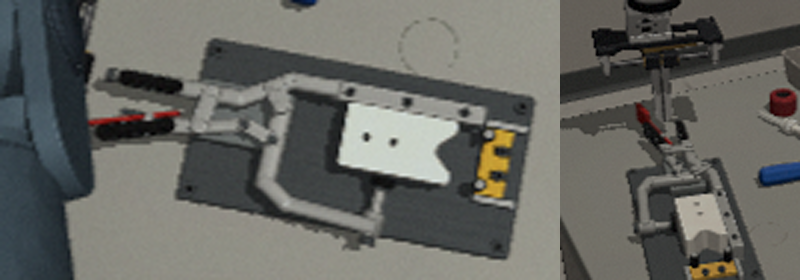

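The pliers have sprung open: the moving handle (135,127) is well away from the fixed one (150,80), and the paddle has run off to −x. I'll back off, lift and go to the throat.

```bash
python3 -m pendant '[{"slide":[0,0.6,0],"rot":[0,0,0],"fingers":0},{"slide":[0,0,3],"rot":[0,0,0],"fingers":0},{"slide":[0,0,-6],"rot":[0,0,0],"fingers":0}]' --help >/dev/null 2>&1; python3 -c "from h import *; st()"
```

```text
t 5.13 F tcp [ -5.1 285.8  26.6] yaw err -0.03 tilt [ 0. -0.] F [-0.6  0.4 -0.8] w 1.0 ff 0.0 q [ 0.27  0.29  1.87 -0.    0.99  0.47]
```

That last call had a sign slip in it, but it was refused and the arm did not move. These are the correct rows.

```bash
python3 -m pendant '[{"slide":[0,0.6,0],"rot":[0,0,0],"fingers":0},{"slide":[0,0,-2.5],"rot":[0,0,0],"fingers":0},{"slide":[0,0,-3],"rot":[0,0,0],"fingers":0},{"slide":[0,0,-2.5],"rot":[0,0,0],"fingers":0},{"slide":[-3.5,0,0],"rot":[0,0,0],"fingers":0},{"slide":[-4,0,0],"rot":[0,0,0],"fingers":0},{"slide":[-4,0,0],"rot":[0,0,0],"fingers":0},{"slide":[-4,0,0],"rot":[0,0,0],"fingers":0},{"slide":[-4,0,0],"rot":[0,0,0],"fingers":0},{"slide":[-0.5,0,0],"rot":[0,0,0],"fingers":0}]' >/dev/null; python3 -m pendant '[{"slide":[0,0,0],"rot":[0,0,0],"fingers":0},{"slide":[0,0,0],"rot":[0,0,0],"fingers":0}]' >/dev/null; python3 -c "from h import *; st()"
```

```text
t 6.13 F tcp [  1.4  85.9 106.9] yaw err -0.1 tilt [0.001 0.   ] F [0.  0.4 0.6] w 0.7 ff 0.0 q [-0.11 -0.05  2.07  0.    1.12  0.09]
```

```bash
python3 -m pendant '[{"slide":[-0.3,-0.2,2],"rot":[0,0,0],"fingers":0},{"slide":[0,0,3],"rot":[0,0,0],"fingers":0},{"slide":[0,0,2.5],"rot":[0,0,0],"fingers":0},{"slide":[0,0,1.3],"rot":[0,0,0],"fingers":0},{"slide":[0,0,0],"rot":[0,0,0],"fingers":0},{"slide":[0,0,0],"rot":[0,0,0],"fingers":0}]' >/dev/null; python3 -c "from h import *; st()"
python3 -m pendant '[{"slide":[-0.4,0,0],"rot":[0,0,0],"fingers":0},{"slide":[-0.3,0,0],"rot":[0,0,0],"fingers":0},{"slide":[-0.2,0,0],"rot":[0,0,0],"fingers":0},{"slide":[-0.2,0,0],"rot":[0,0,0],"fingers":0},{"slide":[0,0,0],"rot":[0,0,0],"fingers":0}]' >/dev/null; python3 -c "from h import *; st()"
```

```text
t 6.63 F tcp [-1.5 84.  18.2] yaw err 0.08 tilt [-0.001  0.   ] F [-0.1  0.5  0.8] w 0.5 ff 0.0 q [-0.11  0.1   2.11  0.    0.93  0.08]
t 7.05 F tcp [-0.5 71.6 19.3] yaw err -0.07 tilt [ 0.002 -0.   ] F [-0.5  1.4 -0.1] w 0.5 ff 0.0 q [-0.14  0.09  2.12  0.    0.93  0.05]
```

```bash
python3 -m pendant '[{"slide":[-0.3,0,0],"rot":[0,0,0],"fingers":0},{"slide":[-0.3,0,0],"rot":[0,0,0],"fingers":0},{"slide":[-0.3,0,0],"rot":[0,0,0],"fingers":0},{"slide":[-0.2,0,0],"rot":[0,0,0],"fingers":0},{"slide":[0,0,0],"rot":[0,0,0],"fingers":0}]' >/dev/null; python3 -c "from h import *; st()"
python3 -m pendant '[{"slide":[-0.1,0,0],"rot":[0,0,0],"fingers":0},{"slide":[-0.1,0,0],"rot":[0,0,0],"fingers":0},{"slide":[0,0,0],"rot":[0,0,0],"fingers":0}]' >/dev/null; python3 -c "from h import *; st()"
```

```text
t 7.47 F tcp [-1.2 60.3 18.5] yaw err -0.06 tilt [-0. -0.] F [-1.  -0.2  0.3] w 0.7 ff 0.0 q [-0.16  0.09  2.12 -0.    0.93  0.03]
t 7.72 F tcp [-1.3 58.7 18.5] yaw err -0.04 tilt [-0. -0.] F [-0.7 -0.2 -0.6] w 0.7 ff 0.0 q [-0.17  0.09  2.13 -0.    0.93  0.03]
```

```bash
python3 -m pendant '[{"slide":[-0.1,0,0],"rot":[0,0,0],"fingers":0},{"slide":[0,0,0],"rot":[0,0,0],"fingers":0}]' >/dev/null; python3 -c "from h import *; st()"
python3 -m pendant '[{"slide":[-0.1,0,0],"rot":[0,0,0],"fingers":0},{"slide":[0,0,0],"rot":[0,0,0],"fingers":0}]' >/dev/null; python3 -c "from h import *; st()"
```

```text
t 7.88 F tcp [-1.3 57.7 18.4] yaw err -0.03 tilt [-0. -0.] F [-0.6 -0.2  0.7] w 0.2 ff 0.0 q [-0.17  0.09  2.13 -0.    0.93  0.02]
t 8.05 F tcp [-1.3 56.7 18.4] yaw err -0.03 tilt [-0. -0.] F [-0.   0.4  0.2] w 0.6 ff 0.0 q [-0.17  0.08  2.13 -0.    0.93  0.02]
```

```bash
python3 -m pendant '[{"slide":[-0.1,0,0],"rot":[0,0,0],"fingers":0},{"slide":[0,0,0],"rot":[0,0,0],"fingers":0}]' >/dev/null; python3 -c "from h import *; st()"
python3 -m pendant '[{"slide":[-0.1,0,0],"rot":[0,0,0],"fingers":0},{"slide":[0,0,0],"rot":[0,0,0],"fingers":0}]' >/dev/null; python3 -c "from h import *; st()"
```

```text
t 8.22 F tcp [-1.2 55.7 18.5] yaw err -0.04 tilt [-0. -0.] F [ 0.  -0.4 -0.3] w 0.7 ff 0.0 q [-0.17  0.08  2.13 -0.    0.93  0.02]
t 8.38 F tcp [-1.2 54.7 18.5] yaw err -0.04 tilt [-0. -0.] F [ 0.5 -0.  -0.3] w 0.4 ff 0.0 q [-0.18  0.08  2.13 -0.    0.93  0.02]
```

```bash
python3 -m pendant '[{"slide":[-0.05,0,0],"rot":[0,0,0],"fingers":0},{"slide":[0,0,0],"rot":[0,0,0],"fingers":0}]' >/dev/null; python3 -c "from h import *; st()"
python3 -m pendant '[{"slide":[-0.05,0,0],"rot":[0,0,0],"fingers":0},{"slide":[0,0,0],"rot":[0,0,0],"fingers":0}]' >/dev/null; python3 -c "from h import *; st()"
```

```text
t 8.55 F tcp [-1.2 54.3 18.6] yaw err -0.04 tilt [-0. -0.] F [-0.3  0.1 -0.1] w 0.4 ff 0.1 q [-0.18  0.08  2.13 -0.    0.93  0.02]
t 8.72 F tcp [-1.1 53.8 18.6] yaw err -0.04 tilt [ 0. -0.] F [-0.5  0.4 -1.1] w 0.5 ff 0.2 q [-0.18  0.08  2.13 -0.    0.93  0.02]
```

```bash
python3 -m pendant '[{"slide":[-0.05,0,0],"rot":[0,0,0],"fingers":0},{"slide":[0,0,0],"rot":[0,0,0],"fingers":0}]' >/dev/null; python3 -c "from h import *; st()"
python3 -m pendant '[{"slide":[-0.05,0,0],"rot":[0,0,0],"fingers":0},{"slide":[0,0,0],"rot":[0,0,0],"fingers":0}]' >/dev/null; python3 -c "from h import *; st()
a=eyes.get_image('top')[205:300,165:315,::-1]
cv2.imwrite('pics/c3.png',cv2.resize(a,None,fx=5,fy=5,interpolation=cv2.INTER_CUBIC))"
```

```text
t 8.88 F tcp [-1.1 53.4 18.6] yaw err -0.05 tilt [0. 0.] F [ 0.9  1.2 -0.7] w 0.5 ff 0.7 q [-0.18  0.08  2.13  0.    0.93  0.01]
t 9.05 F tcp [-1.  53.2 18.6] yaw err -0.06 tilt [0.001 0.001] F [ 0.8  3.3 -1.2] w 0.4 ff 1.8 q [-0.18  0.08  2.13  0.    0.93  0.01]
```

View pics/c3.png

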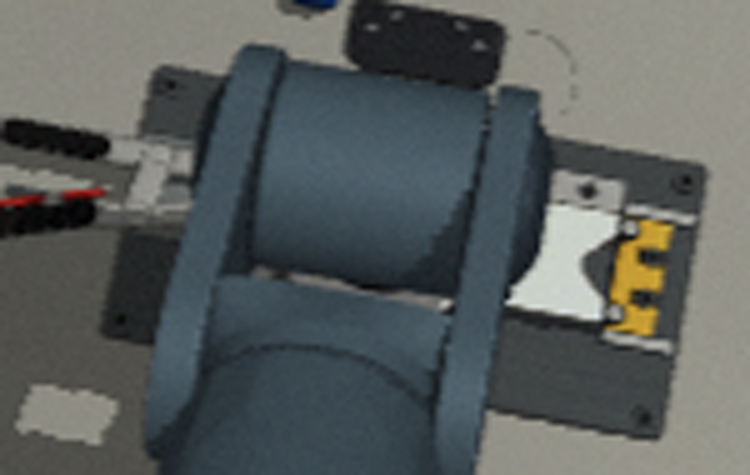

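The block's notched end now touches both posts (628,230) and (612,313), and the force is starting to rise. I'll lean on it in small steps.

```bash
python3 -m pendant '[{"slide":[-0.05,0,0],"rot":[0,0,0],"fingers":0},{"slide":[0,0,0],"rot":[0,0,0],"fingers":0}]' >/dev/null; python3 -c "from h import *; st()"
python3 -m pendant '[{"slide":[-0.05,0,0],"rot":[0,0,0],"fingers":0},{"slide":[0,0,0],"rot":[0,0,0],"fingers":0},{"slide":[0,0,0],"rot":[0,0,0],"fingers":0}]' >/dev/null; python3 -c "from h import *; st()"
```

```text
t 9.27 F tcp [-0.9 52.9 18.7] yaw err -0.07 tilt [0.001 0.001] F [ 0.3  6.5 -0.6] w 0.2 ff 2.9 q [-0.18  0.08  2.13  0.    0.93  0.01]
t 9.52 F tcp [-0.9 52.8 18.8] yaw err -0.08 tilt [0.001 0.002] F [0.8 7.3 0.4] w 0.6 ff 3.7 q [-0.18  0.08  2.13  0.    0.93  0.01]
```

```bash
python3 -m pendant '[{"slide":[-0.05,0,0],"rot":[0,0,0],"fingers":0},{"slide":[0,0,0],"rot":[0,0,0],"fingers":0},{"slide":[0,0,0],"rot":[0,0,0],"fingers":0}]' >/dev/null; python3 -c "from h import *; st()"
python3 -m pendant '[{"slide":[-0.03,0,0],"rot":[0,0,0],"fingers":0},{"slide":[0,0,0],"rot":[0,0,0],"fingers":0},{"slide":[0,0,0],"rot":[0,0,0],"fingers":0},{"slide":[0,0,0],"rot":[0,0,0],"fingers":0},{"slide":[0,0,0],"rot":[0,0,0],"fingers":0},{"slide":[0,0,0],"rot":[0,0,0],"fingers":0}]' >/dev/null; python3 -c "from h import *; st()"
```

```text
t 9.77 F tcp [-0.9 52.7 18.8] yaw err -0.1 tilt [0.001 0.003] F [ 0.6  9.  -0.7] w 0.1 ff 4.5 q [-0.18  0.08  2.13  0.    0.93  0.01]
t 10.27 F tcp [-0.9 52.6 18.8] yaw err -0.11 tilt [0.002 0.003] F [ 0.6 11.  -0.5] w 0.6 ff 5.1 q [-0.18  0.08  2.13  0.    0.93  0.01]
```

11 N held for half a second. Now I'll back off gently, lift, and move over the handles with the fingers open.

```bash
python3 -m pendant '[{"slide":[0.1,0,0],"rot":[0,0,0],"fingers":0},{"slide":[0.2,0,0],"rot":[0,0,0],"fingers":0},{"slide":[0.6,0,0],"rot":[0,0,0],"fingers":0},{"slide":[1,0,0],"rot":[0,0,0],"fingers":0},{"slide":[0,0,-1],"rot":[0,0,0],"fingers":0},{"slide":[0,0,-3],"rot":[0,0,0],"fingers":0},{"slide":[0,0,-3],"rot":[0,0,0],"fingers":0},{"slide":[0,0,-2.5],"rot":[0,0,0],"fingers":0},{"slide":[0,0,0],"rot":[0,0,0],"fingers":0}]' >/dev/null; python3 -c "from h import *; st()"
python3 -m pendant '[{"slide":[3.6,0,0],"rot":[0,0,0],"fingers":100},{"slide":[4,0,0],"rot":[0,0,0],"fingers":100},{"slide":[4,0,0],"rot":[0,0,0],"fingers":100},{"slide":[4,0,0],"rot":[0,0,0],"fingers":100},{"slide":[0,0,0],"rot":[0,0,0],"fingers":100},{"slide":[0,0,0],"rot":[0,0,0],"fingers":100},{"slide":[0,0,0],"rot":[0,0,0],"fingers":100},{"slide":[0,0,0],"rot":[0,0,0],"fingers":100},{"slide":[0,0,0],"rot":[0,0,0],"fingers":100},{"slide":[0,0,0],"rot":[0,0,0],"fingers":100}]' 14 >/dev/null; python3 -c "from h import *; st()"
```

```text
t 11.02 F tcp [  2.8  70.4 119.7] yaw err 0.0 tilt [ 0.011 -0.002] F [1.1 0.2 1. ] w 0.2 ff 0.0 q [-0.14 -0.09  2.08 -0.    1.14  0.05]
t 11.85 F tcp [ -0.9 225.  113.5] yaw err -0.14 tilt [-0. -0.] F [-0.6 -0.6  0.3] w 63.7 ff 0.0 q [ 0.17  0.08  1.92 -0.    1.14  0.36]
```

```bash
python3 -m pendant '[{"slide":[0.7,0.1,1],"rot":[0,0,0],"fingers":100},{"slide":[0,0,1],"rot":[0,0,0],"fingers":100},{"slide":[0,0,0],"rot":[0,0,0],"fingers":100},{"slide":[0,0,0],"rot":[0,0,0],"fingers":100},{"slide":[0,0,0],"rot":[0,0,0],"fingers":100},{"slide":[0,0,0],"rot":[0,0,0],"fingers":100}]' >/dev/null; python3 -c "from h import *; st()
a=eyes.get_image('top')[205:300,125:315,::-1]; b=eyes.get_image('scene')[120:260,160:280,::-1]
cv2.imwrite('pics/c4.png',np.hstack([cv2.resize(a,(560,280),interpolation=cv2.INTER_CUBIC),cv2.resize(b,(240,280),interpolation=cv2.INTER_CUBIC)]))"
```

```text
t 12.35 F tcp [1.000e-01 2.331e+02 9.370e+01] yaw err -0.04 tilt [0. 0.] F [-0.4  0.8  0.2] w 94.0 ff 0.0 q [0.18 0.12 1.92 0.   1.1  0.38]
```

View pics/c4.png

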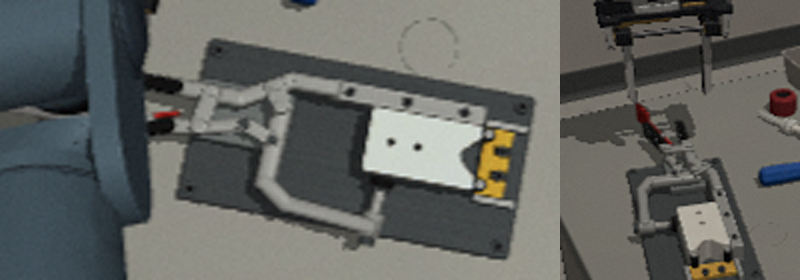

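The block sits on both posts (487,135), (480,188), the pliers are still open, and the open fingers straddle the handles. I'll descend.

```bash
python3 -m pendant '[{"slide":[0,0,3],"rot":[0,0,0],"fingers":100},{"slide":[0,0,3],"rot":[0,0,0],"fingers":100},{"slide":[0,0,1.9],"rot":[0,0,0],"fingers":100},{"slide":[0,0,0],"rot":[0,0,0],"fingers":100},{"slide":[0,0,0],"rot":[0,0,0],"fingers":100}]' >/dev/null; python3 -c "from h import *; st()"
python3 -m pendant '[{"slide":[0,0,0],"rot":[0,0,0],"fingers":80},{"slide":[0,0,0],"rot":[0,0,0],"fingers":76},{"slide":[0,0,0],"rot":[0,0,0],"fingers":72},{"slide":[0,0,0],"rot":[0,0,0],"fingers":70},{"slide":[0,0,0],"rot":[0,0,0],"fingers":68}]' 14 >/dev/null; python3 -c "from h import *; st()"
```

```text
t 12.87 F tcp [ -0.6 232.8  14.2] yaw err -0.04 tilt [-0.002 -0.   ] F [-0.3 -0.2  1.1] w 93.9 ff 0.0 q [0.18 0.25 1.94 0.   0.95 0.38]
t 13.28 F tcp [-2.000e-01  2.332e+02  1.510e+01] yaw err -0.03 tilt [0. 0.] F [-1.3  0.3  0.4] w 65.7 ff 0.3 q [0.18 0.25 1.94 0.   0.95 0.38]
```

```bash
python3 -m pendant '[{"slide":[0,0,0],"rot":[0,0,0],"fingers":66},{"slide":[0,0,0],"rot":[0,0,0],"fingers":64},{"slide":[0,0,0],"rot":[0,0,0],"fingers":62},{"slide":[0,0,0],"rot":[0,0,0],"fingers":60},{"slide":[0,0,0],"rot":[0,0,0],"fingers":58}]' >/dev/null; python3 -c "from h import *; st()"
python3 -m pendant '[{"slide":[0,0,0],"rot":[0,0,0],"fingers":57},{"slide":[0,0,0],"rot":[0,0,0],"fingers":56},{"slide":[0,0,0],"rot":[0,0,0],"fingers":55},{"slide":[0,0,0],"rot":[0,0,0],"fingers":54},{"slide":[0,0,0],"rot":[0,0,0],"fingers":53}]' >/dev/null; python3 -c "from h import *; st()"
```

```text
t 13.7 F tcp [ -2.2 233.   14.1] yaw err -0.05 tilt [-0.005  0.   ] F [-7.9  1.1  6.5] w 55.1 ff 4.0 q [0.18 0.25 1.94 0.   0.95 0.38]
t 14.12 F tcp [ -3.2 233.2  13.9] yaw err -0.05 tilt [-0.007  0.001] F [-11.1   3.4   7.1] w 50.2 ff 5.0 q [0.18 0.25 1.94 0.   0.95 0.38]
```

```bash
python3 -m pendant '[{"slide":[0,0,0],"rot":[0,0,0],"fingers":52},{"slide":[0,0,0],"rot":[0,0,0],"fingers":51},{"slide":[0,0,0],"rot":[0,0,0],"fingers":50},{"slide":[0,0,0],"rot":[0,0,0],"fingers":49},{"slide":[0,0,0],"rot":[0,0,0],"fingers":48}]' >/dev/null; python3 -c "from h import *; st()"
python3 -m pendant '[{"slide":[0,0,0],"rot":[0,0,0],"fingers":47},{"slide":[0,0,0],"rot":[0,0,0],"fingers":46},{"slide":[0,0,0],"rot":[0,0,0],"fingers":45},{"slide":[0,0,0],"rot":[0,0,0],"fingers":44},{"slide":[0,0,0],"rot":[0,0,0],"fingers":43}]' >/dev/null; python3 -c "from h import *; st()"
```

```text
t 14.53 F tcp [ -3.6 233.5  13.8] yaw err -0.06 tilt [-0.008  0.002] F [-12.1   4.    6.7] w 45.6 ff 5.4 q [0.18 0.25 1.94 0.   0.95 0.38]
t 14.95 F tcp [ -1.4 233.6  13.9] yaw err -0.06 tilt [-0.002  0.001] F [-3.3  4.5 -1.3] w 40.8 ff 3.0 q [0.18 0.25 1.94 0.   0.95 0.38]
```

```bash
python3 -m pendant '[{"slide":[0,0,0],"rot":[0,0,0],"fingers":42},{"slide":[0,0,0],"rot":[0,0,0],"fingers":41},{"slide":[0,0,0],"rot":[0,0,0],"fingers":40},{"slide":[0,0,0],"rot":[0,0,0],"fingers":38},{"slide":[0,0,0],"rot":[0,0,0],"fingers":36},{"slide":[0,0,0],"rot":[0,0,0],"fingers":35},{"slide":[0,0,0],"rot":[0,0,0],"fingers":35}]' >/dev/null; python3 -c "from h import *; st()"
```

```text
t 15.53 F tcp [  1.  232.9  14.9] yaw err -0.05 tilt [ 0.002 -0.   ] F [ 3.8 -1.  -1.1] w 36.1 ff 14.0 q [ 0.18  0.25  1.94 -0.    0.95  0.38]
```

The handles measure 36.1 mm over their outsides, which is the locked size, and the grip force is 14 N. I'll open, lift and look.

```bash
python3 -m pendant '[{"slide":[0,0,0],"rot":[0,0,0],"fingers":45},{"slide":[0,0,0],"rot":[0,0,0],"fingers":55},{"slide":[0,0,0],"rot":[0,0,0],"fingers":70},{"slide":[0,0,0],"rot":[0,0,0],"fingers":75},{"slide":[0,0,0],"rot":[0,0,0],"fingers":75}]' >/dev/null; python3 -c "from h import *; st()"
python3 -m pendant '[{"slide":[0,0,-1],"rot":[0,0,0],"fingers":75},{"slide":[0,0,-3],"rot":[0,0,0],"fingers":75},{"slide":[0,0,-3],"rot":[0,0,0],"fingers":75},{"slide":[0,0,-3],"rot":[0,0,0],"fingers":75},{"slide":[0,0,-3],"rot":[0,0,0],"fingers":75},{"slide":[2,0,-3],"rot":[0,0,0],"fingers":75},{"slide":[4,0,0],"rot":[0,0,0],"fingers":75},{"slide":[4,0,0],"rot":[0,0,0],"fingers":75},{"slide":[0,0,0],"rot":[0,0,0],"fingers":75},{"slide":[0,0,0],"rot":[0,0,0],"fingers":75}]' >/dev/null; python3 -c "from h import *; st()
a=eyes.get_image('top')[205:300,125:315,::-1]; b=eyes.get_image('scene')[120:260,160:280,::-1]
cv2.imwrite('pics/c5.png',np.hstack([cv2.resize(a,(560,280),interpolation=cv2.INTER_CUBIC),cv2.resize(b,(240,280),interpolation=cv2.INTER_CUBIC)]))"
```

```text
t 15.95 F tcp [ -0.3 233.1  14.5] yaw err -0.03 tilt [-0. -0.] F [0.2 0.2 0.4] w 65.5 ff 0.0 q [0.18 0.25 1.94 0.   0.95 0.38]
t 16.78 F tcp [ -0.5 334.3 175.1] yaw err 0.12 tilt [ 0. -0.] F [-0.7  0.4 -0.2] w 70.4 ff 0.0 q [ 0.34  0.16  1.71 -0.    1.27  0.54]
```

View pics/c5.png

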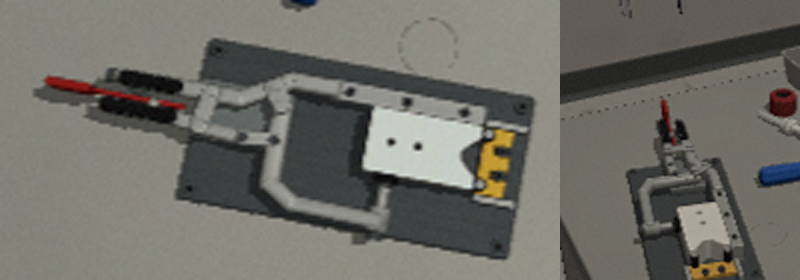

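The picture shows the handles shut again, in the starting locked pose. The jaw foot is on the block, the block is flush on the fence and touches both posts, and the arm is clear.

```bash
python3 -c "from plant import arm; print(arm.sign_off())"
```

```text
the job is handed in; nothing more can be done
None
```

The job is handed in: the pliers were released, the block was leaned on both stop posts at about 11 N, and the handles were squeezed with about 14 N until they locked; the last picture shows it locked and home, but no verdict came back.

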